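# Clamp a raw casting with three clicks of the ratchet

### The arm

A 7-joint arm with a two-finger parallel gripper is mounted at the origin on a cart in front of the work surface, level with it; the furniture and walls round the work are solid. World frame = base frame: x ahead of the robot, y to its left, z up, the work surface at z = 0. Lengths are in m, angles in rad, forces in N, time in s.
With the tool pointing down it reaches from about 0.425 to 0.825 m from the base axis. Payload 3.6 kg.
Tool frame: the origin (TCP) lies midway between the tips of the shut fingers; the grasp point (between the pads) lies 19 mm behind it (arm.grip_depth is the distance from the TCP to the grasp point, in m); z points along the fingers, y is the line along which they close (so a half turn about z gives the same grasp; the last joint's range is limited). The gripper opens to 93 mm and grips with 3 to 60 N. Pads are 15 mm wide; open, the fingers measure 128 mm over their backs; the gripper's body (75 mm by 188 mm) begins 65 mm behind the grasp point.
Start: joints at [1.089, 0.615, -0.013, 1.423, 0.008, 1.103, -0.04], TCP at [0.286, -0.584, 0.219] pointing down, gripper open.
Joint ranges: [-3.12, 3.12], [-0.3, 2.06], [-1.34, 1.32], [0.26, 2.42], [-1.36, 4.5], [0.01, 1.98], [-2.84, 2.84]. Speed limits (rad/s): [2.79, 2.79, 3.14, 3.14, 3.14, 3.14, 3.14].

### API

Orientations are given as a unit quaternion [w, x, y, z].
In Python, from plant import arm gives the robot as it stands. Calls block until the motion is done:
- arm.move_to(position, orientation): joint-space move of the TCP to a pose.
- arm.movel(position, speed=0.15, ori=None, contact_N=None): straight line of the TCP; ori=None keeps the orientation; speed is the mean speed in m/s. With contact_N (N) it stops when the force on the tool has changed by that much, and returns True; else False.
- arm.set_joints(angles): joint-space move.
- arm.grip(opening, grasp_force=None): finger opening in m; grasp_force is the grip in N (None keeps the last); returns when the fingers have stopped.
- arm.sleep(seconds).
- arm.solve_ik(position, orientation): joint angles nearest the present ones, or None.
- arm.read_state(): the state.
- arm.snapshot(name): name is "scene" or "top"; returns a dict with "pixels" (400x640x3 uint8, red, green, blue), "z_map" (400x640 float32, m along the optical axis (not along the pixel's ray), 0 where there is no reading), "vfov" (degrees; the focal length in pixels is half the picture's height over the tangent of half this angle, whatever the lens; pixels are square), "cx", "cy" (the principal point, pixels), "xyz" and "orientation" of the camera in the world. Camera axes: x right, y down, z forward; pixel columns grow to the right and rows downward; lengths in m; the calibration is good to about 2 mm. A picture is of the moment at which its call begins.
A pose or a line that the arm cannot do raises arm.PlanningError and nothing moves.
- arm.job_done(): hands the job in; it is judged then, once.
Trained networks look in a picture, given as the dict that the camera call returned (one of the last four; its "shot" number tells which), for a name from the list of things; names that differ only in an ending like _2 or _b are one class to them, and where a whole thing is asked for, a point or a joint stands for the part that bears it (a point fixed in the world has none). Each returns a list of dicts, best first, with "confidence" (0 to 1); they miss things now and then, are a little off and sometimes report something else, mostly with a low value. They report only what shows in the picture. A call takes as long as a camera call. They do not tell look-alikes from the thing itself.
- arm.spot_in(picture, target): "at" ([x, y, z] in m, in the coordinates of the camera as it stood for that picture, good to about 4 mm: the middle of the surface that is visible of it).
- arm.tip_of(picture, target): "at" ([x, y, z] in m, in the coordinates of the camera as it stood for that picture, good to about 4 mm: a listed point, or the origin of a listed thing).
The state is a dict: "time": time; "q": joint angles; "qvel": joint speeds; "effort": joint torques, N m; "tcp_pos": TCP position; "orientation": TCP orientation; "contact_force": force on the tool from outside, world axes, zero at the start; "wrist_torque": the same for the moment, N m; "grip_width": finger opening in m; "finger_force": force on a finger pad.
Only numpy, scipy, OpenCV 4.12 (cv2) and the standard library are available. Lean on these libraries where they do the work, as an engineer would, in place of code of your own. Each camera call takes 0.05 s, during which the arm holds its last target. There are 200 camera calls.

### The job

Lift the aluminium casting out of the open mould and stand it flat, hub up, in the vee nest of the blue clamping fixture, and let go of it. Then take the red handle of the ratchet lever and pull it round, clockwise seen from above, exactly three clicks, so that the sprung jaw pushes the casting home into the vee; a fourth click would overtighten it, and the ratchet cannot be turned back. Finish still holding the red handle there, and leave the oil can, the hose fitting and the tape measure where they stand.

Things in the scene. Friction and masses are not known exactly. Their poses are not given: they have to be found in the camera images.
- casting_grip (a point): Point on the axis of the loose aluminium casting (about 0.25 kg), 34 mm above its underside: a flat round flange 60 mm in diameter and 10 mm thick with an upright round hub on it, 28 mm in diameter, whose top is 50 mm above the underside. Grip the hub here; z is the casting's axis, up
- casting: The casting; origin at the centre of its underside
- mould: Fixed open mould half, a dark steel block 110 x 110 x 35 mm with sides along its x and y; origin at the centre of its underside. The casting's flange lies in a round cavity 64 mm wide and 10 mm deep in its middle (cavity floor 25 mm above the origin), so only the hub stands out. A guide pin, 12 mm thick, stands 9 mm proud near each corner (44 mm from the middle along x and y)
- fixture: Fixed clamping fixture: blue base plate 180 (x) x 260 (y) x 12 mm, origin at the centre of its underside. On the plate: at its +y end a vee of two steel blocks that opens to -y (tops 25 mm above the origin); facing it from -y a sprung steel jaw (top 25 mm), which the lever drives to +y; near the -y end the lever's pivot, with the lever lying to -x of it
- jaw: Sprung steel jaw pad of the fixture, 46 x 8 x 12 mm, between 12 and 25 mm above the bench. Its face looks along the fixture's +y. With the lever at 0 there are 14 mm between it and a casting that is fully home in the vee; the lever drives it 30 mm per rad (6 mm a click), and its spring gives 2 N per mm once the casting is home
- nest (a point): Where to put casting_grip when the casting is set down in the nest: on the plate, 6 mm short of the vee. Point 46 mm above the bench (34 mm above the plate's top, which is 12 mm above the bench), axes as the fixture's. There is room for an error of about 6 mm to every side; the vee centres the casting as the jaw pushes it
- seat (a point): Where casting_grip comes to lie when the casting is home in the vee: 6 mm further along the fixture's +y than nest, same height
- lever_pivot (a point): Point on the lever's upright pivot axis, 70 mm above the bench, at the height to grip the handle
- handle_grip (a point): Point on the axis of the lever's upright round red handle, 22 mm in diameter, from 41 to 93 mm above the bench; this point lies at 70 mm, 120 mm from the pivot axis. With the ratchet at 0 it lies to -x of the pivot, 0.35 rad round towards -y. It moves on a horizontal arc about lever_pivot, 24 mm per click
- ratchet_lever: The steel lever with its red handle, a flat bar 20 mm wide, 32 to 41 mm above the bench; origin on the pivot axis at bench height. On each tooth the pull needed at the handle goes from 2 to about 6 N, then to 10 to 14 N just before the click, and drops suddenly below zero within 3 mm of handle travel; near the third the jaw's spring adds about 2 N
- ratchet (a joint): Angle of the lever, rad; starts between 0 and 0.05 and grows clockwise seen from above (the handle goes towards the fixture's +y). The pawl drops (a click) at about 0.17, 0.37, 0.57 and 0.77; then the lever cannot go back past that tooth and, let go, rests at about 0.19, 0.39, 0.59
- oil_can: Bystander: oil can, 58 mm in diameter, 103 mm tall, to be left alone; origin at its underside
- hose_fitting: Bystander: small metal hose fitting, 29 x 51 x 25 mm, to be left alone; origin at its underside
- tape: Bystander: yellow tape measure, 36 x 80 x 60 mm, to be left alone; origin at its underside
There are look-alikes about, which are no part of the job. What is meant by the mould is not orange or pink, and is the smaller of those in its own colour.

How it is judged:
On the way, in this order (a step that is already met when the one before it is completed fails the run):
1. the casting is lifted clear of the mould in the gripper (z of casting in the frame of mould above 0.05 m and contact force between the fingers and casting above 1 N), for 0.1 s.
2. the casting stands flat in the nest, let go, before the lever has made a click (horizontal distance between casting_grip and nest below 0.014 m and height (world z) of casting between 0.01 and 0.015 m and angle between casting's own z axis and vertical below 0.06 rad and contact force between each of the arm, the fingers and casting below 0.1 N and value of joint ratchet below 0.16 rad), for 0.2 s.
At the end, for the whole second after the job is handed in: The lever rests past its third click and short of the fourth (0.57 to 0.74 rad), fingers still on the handle (over 1.5 N); the casting stands flat (0.06 rad) within 5 mm of home in the vee, pressed by the jaw (over 3 N), untouched by the robot (value of joint ratchet between 0.57 and 0.74 rad and contact force between the fingers and ratchet_lever above 1.5 N and distance between the grasp point and handle_grip below 0.045 m and horizontal distance between casting_grip and seat below 0.005 m and height (world z) of casting between 0.01 and 0.015 m and angle between casting's own z axis and vertical below 0.06 rad and contact force between jaw and casting above 3 N and contact force between each of the fingers, the arm and casting below 0.1 N and velocity of joint ratchet between -0.15 and 0.15 rad/s); the arm keeps its last pose, push and grip.
It fails at once if the lever is pulled on to the fourth click (value of joint ratchet above 0.79 rad).
It fails at once if the oil can is moved (distance of oil_can from where it was at the start of the episode above 0.03 m).
It fails at once if the hose fitting is moved (distance of hose_fitting from where it was at the start of the episode above 0.03 m).
It fails at once if the tape measure is moved (distance of tape from where it was at the start of the episode above 0.03 m).
It also fails if it takes over 72 s, if anything falls off the work surface, if the arm or the gripper's body presses on something with over 40 N, if the wrist force passes 120 N, or if a joint passes its speed limit or range.

## Working session

There is one attempt and no reset: what is moved stays moved. The work goes in short steps, each a Python script; the robot and the scene stay as the last script left them, time stands still between calls to the robot, and variables do not carry over. Pictures are saved under pics/ and viewed, at most 10 in all, crops included, and the job is handed in when it is done.

```bash
ls; mkdir -p pics; cat > h.py <<'E'
import numpy as np, cv2
from scipy.spatial.transform import Rotation as R
from plant import arm
def rot(q): return R.from_quat([q[1],q[2],q[3],q[0]])
def w(p,c): return rot(c["orientation"]).apply(p)+np.array(c["xyz"])
def foc(c): return 200/np.tan(np.radians(c["vfov"])/2)
def px(p,c):
    q=rot(c["orientation"]).inv().apply(np.array(p)-np.array(c["xyz"])); f=foc(c)
    return (q[:2]/q[2]*f+[c["cx"],c["cy"]]).round(0)
def cloud(c):
    z=c["z_map"]; v,u=np.mgrid[:400,:640]; f=foc(c)
    P=np.stack([(u-c["cx"])/f*z,(v-c["cy"])/f*z,z],-1).reshape(-1,3)
    W=w(P,c).reshape(400,640,3); W[z==0]=np.nan; return W
def down(yaw): # tool z down, tool y axis at angle yaw in world (mod pi)
    y=np.array([np.cos(yaw),np.sin(yaw),0]); z=np.array([0,0,-1.]); x=np.cross(y,z)
    q=R.from_matrix(np.stack([x,y,z],1)).as_quat(); return [q[3],*q[:3]]
def save(c,n): cv2.imwrite("pics/"+n+".png",cv2.cvtColor(c["pixels"],cv2.COLOR_RGB2BGR))
E
python3 - <<'E'
from h import *
np.set_printoptions(precision=3,suppress=True)
for n in ("top","scene"):
    c=arm.snapshot(n); save(c,n); print(n,c["xyz"],c["vfov"],c["cx"],c["cy"])
    np.savez("pics/%s.npz"%n,**{k:np.array(v) for k,v in c.items()})
    for t in ["casting","casting_grip","mould","fixture","jaw","nest","seat","lever_pivot","handle_grip","oil_can","hose_fitting","tape"]:
        for r in arm.tip_of(c,t):
            p=w(np.array(r["at"]),c); print(t,round(r["confidence"],2),p,px(p,c))
print(arm.read_state())
E
```

```text
pics
top [0.34  0.086 1.624] 45.856267561775276 324.1071468670504 201.5048757710721
casting 0.67 [0.504 0.274 0.028] [266. 212.]
casting_grip 0.69 [0.501 0.275 0.061] [265. 212.]
casting_grip 0.31 [ 0.632 -0.189 -0.002] [400. 175.]
mould 0.97 [0.607 0.113 0.001] [314. 183.]
mould 0.92 [ 0.498  0.272 -0.001] [268. 215.]
mould 0.82 [ 0.386  0.055 -0.001] [331. 247.]
mould 0.72 [0.422 0.624 0.001] [165. 238.]
mould 0.63 [ 0.63  -0.123  0.046] [383. 173.]
fixture 0.57 [ 0.63  -0.196  0.   ] [402. 176.]
jaw 0.56 [ 0.441 -0.437  0.001] [474. 229.]
jaw 0.46 [ 0.629 -0.188  0.001] [400. 176.]
nest 0.95 [ 0.629 -0.126  0.045] [384. 174.]
seat 0.8 [ 0.629 -0.124  0.047] [384. 174.]
seat 0.37 [0.499 0.274 0.06 ] [265. 213.]
lever_pivot 0.69 [ 0.633 -0.267  0.07 ] [427. 171.]
handle_grip 0.9 [ 0.522 -0.303  0.071] [439. 204.]
oil_can 0.77 [ 0.614  0.502 -0.   ] [202. 182.]
hose_fitting 0.65 [ 0.444  0.424 -0.001] [224. 231.]
tape 0.51 [ 0.442 -0.439  0.001] [475. 229.]
scene [-0.149  1.067  1.549] 48.4791814648719 322.9621737050484 188.5338002283995
casting 0.74 [0.497 0.276 0.021] [301. 224.]
c
[... 600 characters left out ...]
 [368. 131.]
oil_can 0.66 [ 0.613  0.502 -0.001] [245. 253.]
oil_can 0.62 [ 0.632 -0.12   0.042] [327. 148.]
hose_fitting 0.49 [ 0.437  0.43  -0.003] [292. 262.]
tape 0.69 [ 0.438 -0.438 -0.003] [395. 131.]
{'time': 1.3, 'q': array([ 1.088,  0.615, -0.013,  1.423,  0.008,  1.103, -0.04 ]), 'qvel': array([-0.   , -0.002,  0.001, -0.   , -0.001, -0.001, -0.002]), 'effort': array([ -0.   , -45.883,   0.209, -16.603,  -0.061,   0.013,   0.   ]), 'tcp_pos': array([ 0.286, -0.584,  0.219]), 'orientation': array([-0.   ,  0.974,  0.226,  0.   ]), 'contact_force': array([-1.466,  0.797,  0.966]), 'wrist_torque': array([-0.015, -0.008, -0.044]), 'finger_force': 0.0, 'grip_width': 0.09306093654430775}
```

View pics/top.png

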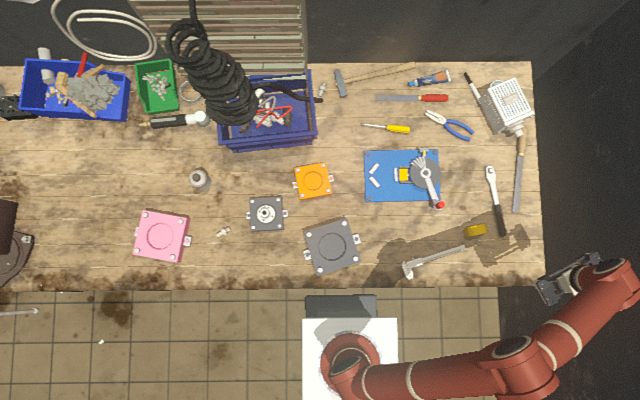

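View pics/scene.png

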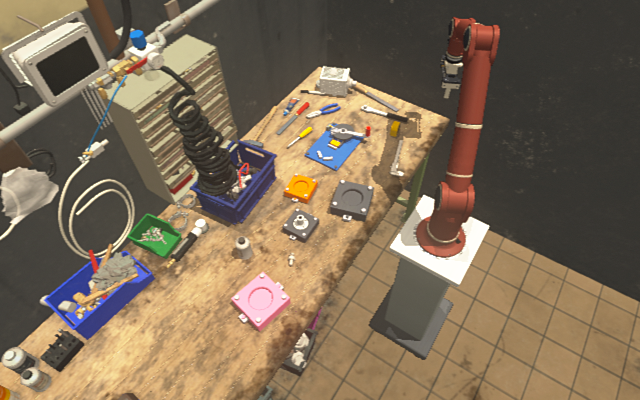

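The four mould-like blocks in the top view are orange (313,181), pink (162,236), large dark (331,246) and small dark (266,213). The small dark one fits: it isn't orange or pink, it is the smaller of the two dark ones, and it holds the casting. The fixture is at (402,176), with its vee to the left (+y) and the red handle at (440,204). Next I'll confirm with a crop and refine the positions from depth.

```bash
python3 - <<'E'
from h import *
np.set_printoptions(precision=4,suppress=True)
c=dict(np.load("pics/top.npz")); W=cloud(c); im=c["pixels"].astype(int)
a=cv2.cvtColor(c["pixels"],cv2.COLOR_RGB2BGR)
cv2.imwrite("pics/crop.png",np.hstack([cv2.resize(a[180:280,220:370],None,fx=2.6,fy=2.6,interpolation=2),cv2.resize(a[135:235,350:500],None,fx=2.6,fy=2.6,interpolation=2)]))
for n in("top","scene"):
    c=dict(np.load(f"pics/{n}.npz")); W=cloud(c); im=c["pixels"].astype(int); X,Y,Z=W[...,0],W[...,1],W[...,2]
    m=(abs(X-.5)<.04)&(abs(Y-.275)<.04)&(Z>.06)
    print(n,"hub",m.sum(),W[m].mean(0),W[m].min(0),W[m].max(0))
    m=(abs(X-.5)<.1)&(abs(Y-.275)<.08)&(Z>.02)&(Z<.055); r=cv2.minAreaRect(W[m][:,:2].astype(np.float32)*1000); print("mould",r)
    r,g,b=im[...,0],im[...,1],im[...,2]
    m=(abs(X-.63)<.15)&(abs(Y+.19)<.2)&(Z>.004)&(Z<.02)&(b>r+30)
    print("plate",cv2.minAreaRect(W[m][:,:2].astype(np.float32)*1000),np.median(Z[m]))
    m=(abs(X-.52)<.05)&(abs(Y+.3)<.05)&(Z>.03)&(r>g+60)&(r>b+60)
    q=W[m]; t=q[q[:,2]>.085]
    print("handle",m.sum(),q.mean(0),q[:,2].max(),t.mean(0) if len(t) else 0,cv2.minAreaRect(t[:,:2].astype(np.float32)*1000) if len(t) else 0)
    m=(abs(X-.7)<.45)&(abs(Y)<.7)&(Z>.2); print("high obstacles x/y/z min",np.nanmin(W[m],0) if m.any() else None)
    m=(abs(X-.63)<.12)&(abs(Y+.19)<.16)&(Z>.06); print("tall on fixture",W[m].min(0),W[m].max(0))
E
```

```text
top hub 58 [0.4989 0.2742 0.0749] [0.4872 0.2609 0.0622] [0.5107 0.2871 0.0836]
mould ((500.4065856933594, 274.3110656738281), (111.15126037597656, 132.86358642578125), 2.3256704807281494)
plate ((659.5928344726562, -226.55894470214844), (237.37815856933594, 329.1572265625), 0.6147308349609375) 0.01277354862606217
handle 51 [ 0.5165 -0.3017  0.0861] 0.10289403595736779 [ 0.5176 -0.3034  0.0926] ((517.5944213867188, -304.00030517578125), (20.389915466308594, 18.096113204956055), 68.9122314453125)
high obstacles x/y/z min [ 0.25 -0.7   0.2 ]
tall on fixture [ 0.5107 -0.3145  0.0612] [ 0.5278 -0.2932  0.1029]
scene hub 40 [0.4988 0.2832 0.0718] [0.487  0.2667 0.0626] [0.5125 0.2966 0.08  ]
mould ((500.5103759765625, 286.7138671875), (114.73202514648438, 126.46340942382812), 2.0067005157470703)
plate ((654.2423706054688, -222.34938049316406), (230.2542724609375, 344.587158203125), 3.3251612186431885) 0.010745846599750641
handle 40 [ 0.5157 -0.2942  0.0735] 0.09895055019362808 [ 0.5184 -0.2956  0.0909] ((519.2174072265625, -297.8230895996094), (13.822381973266602, 29.837942123413086), 28.66069984436035)
high obstacles x/y/z min [ 0.2501 -0.6997  0.2   ]
tall on fixture [ 0.5107 -0.312   0.0605] [ 0.5282 -0.2798  0.0961]
```

View pics/crop.png

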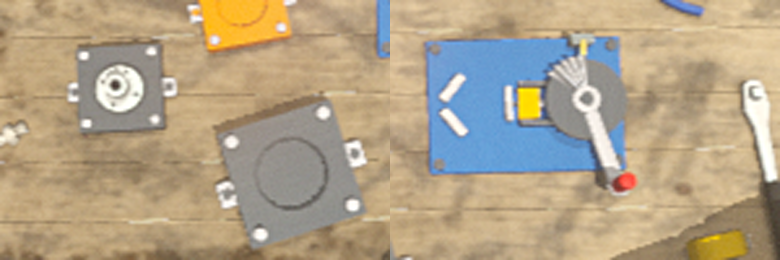

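The crop confirms the small dark mould holding the casting; the fixture, jaw and vee are unobstructed. Next I'll refine the fixture pose and check for overhead obstacles.

```bash
python3 - <<'E'
from h import *
np.set_printoptions(precision=4,suppress=True)
for n in("top","scene"):
    c=dict(np.load(f"pics/{n}.npz")); W=cloud(c); im=c["pixels"].astype(int); X,Y,Z=W[...,0],W[...,1],W[...,2]
    r,g,b=im[...,0],im[...,1],im[...,2]
    m=(abs(X-.63)<.13)&(abs(Y+.19)<.17)&(b>r+40)&(Z<.03)
    k,l,s,_=cv2.connectedComponentsWithStats(m.astype(np.uint8)); i=1+s[1:,4].argmax(); P=W[l==i]
    print(n,"plate",P.shape,cv2.minAreaRect(P[:,:2].astype(np.float32)*1000))
    bright=(im.min(-1)>165)&(abs(X-.63)<.05)&(Y>-.2)&(Y<-.05)&(Z>.01)
    k,l,s,ce=cv2.connectedComponentsWithStats(bright.astype(np.uint8))
    for i in range(1,k):
        P=W[l==i]; print(" bright",s[i],P.mean(0),P.min(0),P.max(0))
    m=(Y>0)&(Y<.8)&(Z>.13)&(X<.9)&(X>.35); print("obst",m.sum(),W[m].min(0) if m.any() else "")
q0=arm.read_state()["q"]
for p in [(.5,.275,.3),(.5,.275,.043),(.63,-.126,.03),(.518,-.303,.051),(.52,-.225,.051)]:
    for y in (0,np.pi):
        q=arm.solve_ik(list(p),down(y)); print(p,y,q)
E
```

```text
top plate (2269, 3) ((630.7451171875, -173.24285888671875), (179.8390350341797, 222.6423797607422), 0.9415470361709595)
 bright [369 163  10  11  48] [ 0.6529 -0.0936  0.024 ] [ 0.6357 -0.1098  0.0136] [ 0.6709 -0.0774  0.0342]
 bright [400 166   1   1   1] [ 0.6601 -0.1851  0.0217] [ 0.6601 -0.1851  0.0217] [ 0.6601 -0.1851  0.0217]
 bright [394 168   4  13  38] [ 0.6315 -0.168   0.0242] [ 0.6106 -0.1737  0.0108] [ 0.6542 -0.1637  0.0338]
 bright [369 177  11  10  47] [ 0.6057 -0.0949  0.0253] [ 0.5898 -0.1106  0.0145] [ 0.6223 -0.0779  0.0348]
obst 6087 [0.7126 0.0987 0.1303]
scene plate (913, 3) ((629.94873046875, -164.1541290283203), (185.72496032714844, 224.01353454589844), 2.4124701023101807)
 bright [328 144   9   4  15] [ 0.632  -0.1658  0.0212] [ 0.6125 -0.1769  0.0117] [ 0.6481 -0.1549  0.0334]
 bright [317 151   5   6  19] [ 0.6551 -0.0919  0.0207] [ 0.6376 -0.1149  0.0102] [ 0.6691 -0.0738  0.0295]
 bright [323 157  10   2  20] [ 0.607  -0.0903  0.0225] [ 0.5925 -0.1131  0.0109] [ 0.6244 -0.0742  0.0335]
obst 4031 [0.7083 0.103  0.13  ]
(0.5, 0.275, 0.3) 0 [-0.012   0.543
[... 152 characters left out ...]
043) 0 [-0.3018  0.7477 -0.3839  1.8218  0.4311  0.6554 -0.9394]
(0.5, 0.275, 0.043) 3.141592653589793 [ 0.081   1.0274 -1.1528  1.8099  1.078   1.0928  1.6531]
(0.63, -0.126, 0.03) 0 [ 0.3169  0.8312 -0.2669  1.6148  0.2946  0.7354 -0.0867]
(0.63, -0.126, 0.03) 3.141592653589793 [-0.105   0.8677  0.4771  1.6301 -0.5246  0.7745 -2.5319]
(0.518, -0.303, 0.051) 0 [ 0.6286  0.7478 -0.2226  1.7344  0.2393  0.686   0.2775]
(0.518, -0.303, 0.051) 3.141592653589793 [ 0.2156  0.7853  0.4654  1.7485 -0.4975  0.7273 -2.1995]
(0.52, -0.225, 0.051) 0 [ 0.5206  0.7121 -0.2387  1.8319  0.2659  0.6287  0.1217]
(0.52, -0.225, 0.051) 3.141592653589793 [ 0.0888  0.7461  0.4543  1.8461 -0.5034  0.6655 -2.2997]
```

```bash
python3 - <<'E'
from h import *
np.set_printoptions(precision=4,suppress=True)
o=down(0)
arm.move_to([.4995,.275,.26],o)
arm.grip(.07,25)
arm.movel([.4995,.275,.10],.2)
print(arm.movel([.4995,.275,.0435],.08,contact_N=8))
s=arm.read_state();print(s["time"],s["tcp_pos"],s["contact_force"])
arm.grip(0.0,25)
s=arm.read_state();print(s["grip_width"],s["finger_force"],s["contact_force"],s["tcp_pos"])
arm.movel([.4995,.275,.20],.12)
s=arm.read_state();print(s["time"],s["grip_width"],s["finger_force"],s["tcp_pos"],s["contact_force"])
c=arm.snapshot("scene"); save(c,"lift")
for r in arm.tip_of(c,"casting"): print(w(np.array(r["at"]),c),r["confidence"],px(w(np.array(r["at"]),c),c))
a=cv2.imread("pics/lift.png"); p=px([.5,.275,.18],c).astype(int); print(p)
cv2.imwrite("pics/liftc.png",cv2.resize(a[p[1]-60:p[1]+60,p[0]-75:p[0]+75],None,fx=4,fy=4,interpolation=2))
E
```

```text
False
6.8167 [0.4996 0.2754 0.0437] [0.0472 0.1399 0.7417]
0.02786507450306175 25.000051259994507 [-0.0004 -0.5693  0.2264] [0.4997 0.275  0.0436]
9.0083 0.027733053579056637 24.99965876340866 [0.4991 0.2746 0.1991] [-0.532  -0.4419 -3.1677]
[0.4962 0.2779 0.1774] 0.56 [299. 202.]
[ 0.4336  0.4276 -0.0032] 0.33 [293. 262.]
[299 200]
```

View pics/liftc.png

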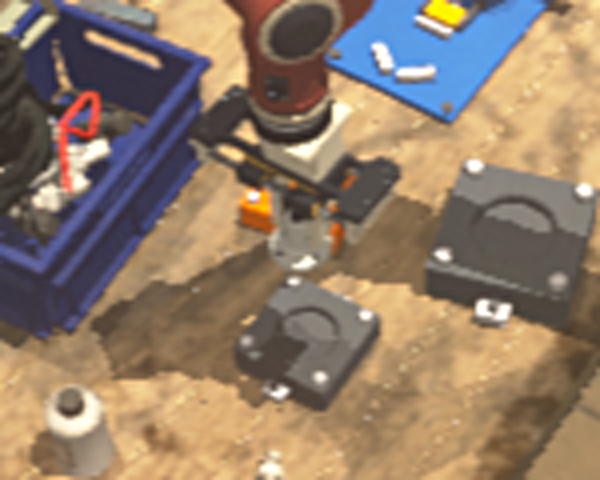

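The casting is upright in the gripper (crop 300,240) and the cavity is empty. Next I'll place it in the nest.

```bash
python3 - <<'E'
from h import *
np.set_printoptions(precision=4,suppress=True)
n=[.630,-.126]
arm.movel([*n,.18],.2)
arm.movel([*n,.06],.12)
print(arm.movel([*n,.029],.03,contact_N=4))
s=arm.read_state();print(s["time"],s["tcp_pos"],s["contact_force"],s["finger_force"])
arm.grip(.05)
s=arm.read_state();print(s["tcp_pos"],s["contact_force"],s["finger_force"],s["grip_width"])
arm.sleep(.2)
arm.movel([*n,.11],.1)
arm.movel([.50,-.28,.2],.2)
arm.movel([.46,-.1,.3],.25)
c=arm.snapshot("top"); save(c,"placed")
for t in ("casting","casting_grip","nest","handle_grip","lever_pivot"):
  for r in arm.tip_of(c,t): p=w(np.array(r["at"]),c); print(t,p,r["confidence"],px(p,c))
W=cloud(c); m=(abs(W[...,0]-.63)<.04)&(abs(W[...,1]+.126)<.04)&(W[...,2]>.045)
print("hub",m.sum(),W[m].mean(0),W[m].max(0))
print(arm.read_state()["time"])
a=cv2.imread("pics/placed.png"); cv2.imwrite("pics/placedc.png",cv2.resize(a[135:235,340:490],None,fx=4,fy=4,interpolation=2))
E
```

```text
True
13.4167 [ 0.6296 -0.126   0.0306] [-0.2466 -0.3759  5.2412] 25.003028512001038
[ 0.628  -0.1263  0.0289] [ 0.4688 -0.0042 -0.6922] 0.0 0.049806695695765055
casting [ 0.6308 -0.1192  0.0494] 0.64 [382. 173.]
casting [ 0.6336 -0.1285  0.0177] 0.52 [384. 174.]
casting_grip [ 0.6286 -0.1255  0.0493] 0.73 [384. 174.]
casting_grip [ 0.6301 -0.1239  0.0482] 0.47 [384. 173.]
casting_grip [ 0.6322 -0.1279  0.0163] 0.39 [383. 174.]
handle_grip [ 0.5178 -0.3052  0.0698] 0.76 [440. 205.]
handle_grip [ 0.626  -0.1268  0.0481] 0.37 [384. 175.]
lever_pivot [ 0.6338 -0.2645  0.0664] 0.77 [426. 171.]
lever_pivot [ 0.631  -0.1883 -0.0014] 0.62 [400. 175.]
hub 49 [ 0.6292 -0.1243  0.0622] [ 0.6408 -0.1124  0.0696]
17.7167
```

View pics/placedc.png

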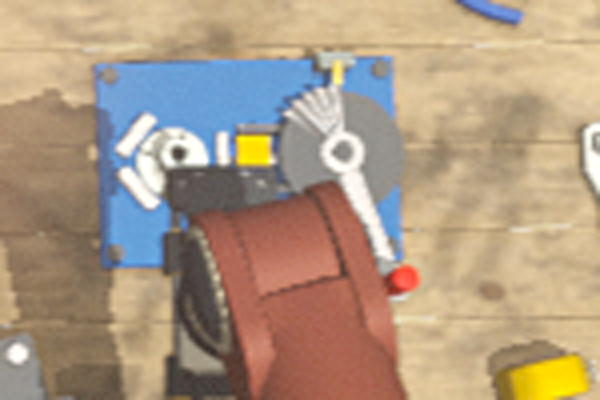

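The casting stands in the nest at crop (178,153), with its hub top at 62 mm, and the lever hasn't moved. Next I'll grip the handle.

```bash
cat >> h.py <<'E'
PIV=np.array([.6335,-.2655])
def hp(a,r=.12,piv=PIV): return piv-r*np.array([np.cos(a),np.sin(a)])
SG=1
def ho(a): return down(SG*np.pi/2+a)
E
python3 - <<'E'
from h import *
import h
np.set_printoptions(precision=4,suppress=True)
for h.SG in (1,-1):
    for a in (.32,0,-.35): print(h.SG,a,arm.solve_ik([*hp(a),.051],ho(a)))
h.SG=-1 if abs(arm.solve_ik([*hp(.3),.051],h.down(-np.pi/2+.3))[6])<abs(arm.solve_ik([*hp(.3),.051],h.down(np.pi/2+.3))[6]) else 1
a=.318; p=[.518,-.304]
arm.move_to([*p,.2],ho(a)); arm.grip(.06,40)
arm.movel([*p,.11],.15)
print(arm.movel([*p,.051],.08,contact_N=6))
s=arm.read_state();print(s["time"],s["tcp_pos"],s["contact_force"])
arm.grip(0,40)
s=arm.read_state();print(h.SG,s["time"],s["tcp_pos"],s["grip_width"],s["finger_force"],s["contact_force"],s["wrist_torque"])
E
```

```text
1 0.32 [ 1.102   1.0646 -1.1912  1.7145  1.0807  1.17    1.4791]
1 0 [ 1.041   0.9931 -1.1067  1.7844  1.0258  1.0676  1.111 ]
1 -0.35 [ 0.9381  0.9279 -1.004   1.8173  0.9563  0.9727  0.7299]
-1 0.32 [ 0.7664  0.7827 -0.4583  1.7252  0.4772  0.7467 -1.1836]
-1 0 [ 0.6772  0.7432 -0.3841  1.7958  0.4136  0.6828 -1.511 ]
-1 -0.35 [ 0.5625  0.7204 -0.3085  1.8292  0.3401  0.644  -1.8692]
False
20.7167 [ 0.5185 -0.304   0.0513] [ 0.0097 -0.1591  0.5287]
-1 21.4167 [ 0.5179 -0.3039  0.0511] 0.02109189698901528 40.00025153160095 [-0.9526 -0.4532  0.9545] [0.0822 0.129  0.0288]
```

```bash
cat >> h.py <<'E'
SG=-1
PIV=np.array([.6325,-.2660]); A0=.3217; RR=float(np.hypot(*(np.array([.518,-.304])-PIV))); A0=float(np.arctan2(-.266+.304,.6325-.518))
def pull(d0,d1,step=.0125,stop=True):
    pk=0
    for d in np.arange(d0+step,d1+1e-9,step):
        a=A0-d; arm.movel([*hp(a,RR,PIV),.051],.03,ori=ho(a))
        s=arm.read_state(); F=s["contact_force"]; t=np.array([-np.sin(a),np.cos(a)]); rad=np.array([-np.cos(a),-np.sin(a)])
        v=s["tcp_pos"][:2]-PIV; m=A0-np.arctan2(-v[1],-v[0]); f=-F[:2]@t
        print("%.4f m%.4f F%.1f rad%.1f w%.4f t%.2f"%(d,m,f,F[:2]@rad,s["grip_width"],s["time"]))
        pk=max(pk,f)
        if stop and pk>7 and f<pk-6: print("CLICK"); return d
    return None
E
python3 - <<'E'
from h import *
print(RR,A0)
pull(0,.2)
E
```

```text
0.12064099634867073 0.3204399391575476
0.0125 m0.0099 F0.4 rad-0.2 w0.0216 t21.67
0.0250 m0.0223 F0.9 rad0.5 w0.0214 t21.92
0.0375 m0.0399 F1.2 rad-0.0 w0.0213 t22.17
0.0500 m0.0475 F1.3 rad0.1 w0.0217 t22.42
0.0625 m0.0552 F4.1 rad1.4 w0.0215 t22.67
0.0750 m0.0619 F5.3 rad0.5 w0.0215 t22.92
0.0875 m0.0761 F6.1 rad0.4 w0.0214 t23.17
0.1000 m0.0803 F8.2 rad1.1 w0.0215 t23.42
0.1125 m0.0988 F5.7 rad0.7 w0.0215 t23.67
0.1250 m0.1072 F6.5 rad-0.3 w0.0213 t23.92
0.1375 m0.1117 F8.6 rad-0.0 w0.0214 t24.17
0.1500 m0.1457 F1.8 rad-0.6 w0.0215 t24.42
CLICK
```

```bash
python3 - <<'E'
from h import *
d=pull(.15,.36)
E
```

```text
0.1625 m0.1628 F3.6 rad0.5 w0.0216 t24.67
0.1750 m0.1752 F4.1 rad-1.2 w0.0214 t24.92
0.1875 m0.1878 F4.1 rad-1.2 w0.0216 t25.17
0.2000 m0.2003 F4.5 rad-0.8 w0.0214 t25.42
0.2125 m0.2115 F4.4 rad0.1 w0.0218 t25.67
0.2250 m0.2234 F4.4 rad-1.0 w0.0213 t25.92
0.2375 m0.2372 F5.5 rad-1.4 w0.0216 t26.17
0.2500 m0.2441 F6.1 rad-0.5 w0.0213 t26.42
0.2625 m0.2506 F6.8 rad-0.4 w0.0216 t26.67
0.2750 m0.2565 F8.0 rad-0.9 w0.0214 t26.92
0.2875 m0.2788 F7.5 rad-1.8 w0.0211 t27.17
0.3000 m0.2891 F6.3 rad-0.4 w0.0213 t27.42
0.3125 m0.2972 F7.5 rad-1.6 w0.0213 t27.67
0.3250 m0.3033 F8.5 rad-1.4 w0.0213 t27.92
0.3375 m0.3094 F10.6 rad-1.6 w0.0214 t28.17
0.3500 m0.3543 F4.0 rad-0.3 w0.0211 t28.42
CLICK
```

```bash
python3 - <<'E'
from h import *
d=pull(.35,.575)
E
```

```text
0.3625 m0.3648 F3.8 rad-0.8 w0.0211 t28.67
0.3750 m0.3761 F3.0 rad0.1 w0.0213 t28.92
0.3875 m0.3888 F4.4 rad-0.1 w0.0215 t29.17
0.4000 m0.4006 F3.9 rad0.7 w0.0213 t29.42
0.4125 m0.4119 F4.7 rad0.5 w0.0216 t29.67
0.4250 m0.4229 F5.1 rad1.4 w0.0212 t29.92
0.4375 m0.4361 F4.4 rad1.4 w0.0218 t30.17
0.4500 m0.4428 F6.3 rad1.2 w0.0213 t30.42
0.4625 m0.4489 F7.4 rad-0.1 w0.0212 t30.67
0.4750 m0.4625 F7.0 rad0.6 w0.0213 t30.92
0.4875 m0.4687 F7.4 rad0.5 w0.0213 t31.17
0.5000 m0.4749 F9.9 rad0.1 w0.0216 t31.42
0.5125 m0.4904 F9.9 rad0.4 w0.0216 t31.67
0.5250 m0.4965 F10.2 rad-0.4 w0.0214 t31.92
0.5375 m0.5030 F11.5 rad-0.7 w0.0213 t32.17
0.5500 m0.5178 F11.0 rad0.5 w0.0213 t32.42
0.5625 m0.5206 F12.6 rad-0.6 w0.0215 t32.67
0.5750 m0.5258 F13.8 rad-1.3 w0.0213 t32.92
```

```bash
python3 - <<'E'
from h import *
d=pull(.575,.62,.006)
arm.sleep(.3); s=arm.read_state(); print(s["contact_force"],s["tcp_pos"])
E
```

```text
0.5810 m0.5289 F14.6 rad-0.6 w0.0216 t33.17
0.5870 m0.5706 F7.5 rad0.2 w0.0216 t33.42
CLICK
[-2.30502016 -6.81934724  1.62767114] [ 0.51543296 -0.23604662  0.05100206]
```

The third click has dropped, and the lever angle is about 0.60. I'll check the casting before handing in.

```bash
python3 - <<'E'
from h import *
np.set_printoptions(precision=4,suppress=True)
for n in ("top","scene"):
    c=arm.snapshot(n); save(c,"end_"+n)
    for t in ("casting_grip","seat","handle_grip"):
        for r in arm.tip_of(c,t)[:2]: p=w(np.array(r["at"]),c); print(n,t,p,round(r["confidence"],2),px(p,c))
    W=cloud(c); m=(abs(W[...,0]-.63)<.03)&(abs(W[...,1]+.12)<.03)&(W[...,2]>.05)&(W[...,2]<.075)
    if m.any(): print("hub",m.sum(),W[m].mean(0),W[m].min(0),W[m].max(0))
    p=px([.6,-.17,.05],c).astype(int); a=cv2.imread(f"pics/end_{n}.png")[p[1]-50:p[1]+50,p[0]-50:p[0]+50]
    A=cv2.resize(a,None,fx=4,fy=4,interpolation=2); B=A if n=="top" else np.hstack([B,A])
cv2.imwrite("pics/end.png",B); s=arm.read_state(); print(s["time"],s["finger_force"],s["contact_force"],s["grip_width"])
E
```

```text
top casting_grip [ 0.6304 -0.1247  0.0479] 0.52 [384. 173.]
top casting_grip [ 0.6283 -0.178  -0.0011] 0.42 [397. 176.]
top seat [ 0.6297 -0.2681  0.0685] 0.72 [427. 172.]
top seat [ 0.6315 -0.1227  0.0493] 0.7 [383. 173.]
hub 57 [ 0.6272 -0.1228  0.0619] [ 0.6146 -0.1375  0.0517] [ 0.6392 -0.1105  0.0701]
scene casting_grip [ 0.626  -0.1213  0.0411] 0.67 [328. 149.]
scene seat [ 0.6258 -0.1186  0.0455] 0.82 [327. 149.]
scene handle_grip [0.436  0.4286 0.0018] 0.74 [292. 261.]
scene handle_grip [ 0.5171 -0.2386  0.0685] 0.68 [361. 139.]
hub 25 [ 0.6278 -0.1152  0.06  ] [ 0.6151 -0.1268  0.0516] [ 0.642  -0.1014  0.067 ]
34.1167 39.998257756233215 [-1.5596 -6.8588  1.6995] 0.021649054987180595
```

View pics/end.png

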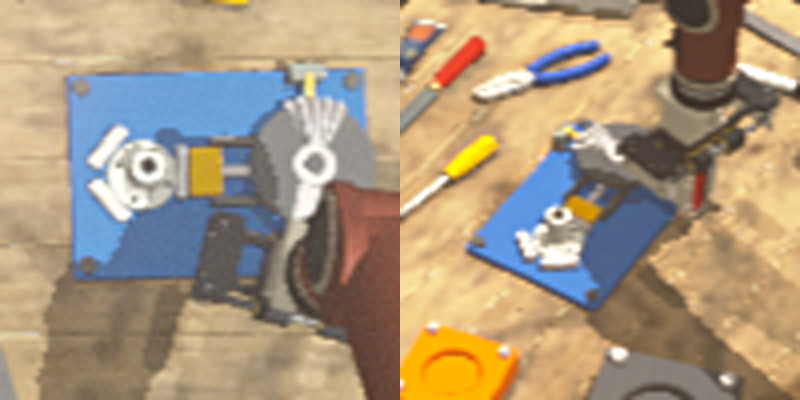

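The jaw at crop (183,170) presses the casting at (145,170) against both vee blocks, and the gripper holds the handle. I'm handing the job in.

```bash
python3 -c "
from plant import arm
print(arm.job_done())"
```

```text
the job is handed in; nothing more can be done
None
```

The job is handed in (no verdict was returned): the casting is clamped in the vee, the ratchet was pulled exactly three clicks (lever at about 0.60 rad), the gripper is still on the red handle, and the oil can, hose fitting and tape measure were left alone.

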